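Shut the short tube, open the tall one on the hallway shelf

TASK

In the wooden rack on the hallway shelf stand three flip-cap tubes for odds and ends. I am done with the shortest one, so press its open cap fully shut, and flick open the cap of the tallest one so that it stands up about upright by itself; the middle-height tube stays shut.

Things in the scene. Friction and masses are not known exactly. Their poses are not given: they have to be found in the camera images.
- short_tube: Shortest of 3 grey tubes, 36 mm across, 45 tall; cap starts open. All 3 are fixed, in any order, 90 apart along y in a fixed wooden rack (64 x 290 x 38). Origin: centre of the tube's underside, 10 above the shelf; z up. The cap's hinge axis is parallel to y at x = +22 (side away from the robot), at rim height (z = 45 here). Its free end is towards -x.
- tall_tube: Tallest tube, 36 mm across, 95 tall, cap starts shut. Axes, origin and hinge as for short_tube, but rim and hinge at z = 95. Shut cap (all 3 alike): black disc 40 across, top face 7 above the rim; a lip 12 wide (y) goes on to x = -39; on it stands a thumb tab, 12 wide (y), 6 thick, centred at x = -36 (58 from the hinge), from 7 to 22 above the rim.
- short_cap (a joint): Hinge angle (rad) of the shortest tube's cap: 0 = fully shut, grows as it opens, 1.57 = upright, 1.8 = stop. Stiff hinge: it stays at any angle; about 1 N at its edge moves it. Starts between 1.35 and 1.7, then reaching up to 65 mm above the hinge and up to 35 mm beyond it away from the robot (the tab then points that way).
- tall_cap (a joint): Hinge angle (rad) of the tallest tube's cap, same meaning, limits and stiffness as short_cap. Starts shut (0).
- middle_cap (a joint): Hinge angle (rad) of the cap of the middle-height tube (65 mm tall, otherwise alike), same meaning. Starts shut (0) and is to stay so.

How it is judged:
By the outcome, as a careful person would: the job done as asked, in the order asked, and still so for the second after the job is handed in, with the robot touching nothing.
It also fails if it takes over 48 s, if anything falls off the work surface, if the arm or the gripper's body presses on something with over 40 N, if the wrist force passes 120 N, or if a joint passes its speed limit or range.

ROBOT

A 6-joint arm with a two-finger parallel gripper is mounted at the origin on the work surface. World frame = base frame: x ahead of the robot, y to its left, z up, the work surface at z = 0. Lengths are in mm, angles in rad, forces in N, time in s.
With the tool pointing down it reaches from about 250 to 775 mm from the base axis. Payload 8.9 kg.
Tool frame: the origin (TCP) lies midway between the tips of the shut fingers; the grasp point (between the pads) lies r.grip_depth behind it (r.grip_depth is the distance from the TCP to the grasp point, in mm); x points along the fingers, z is the direction in which the jaws open and shut, and the axes are right-handed (so a half turn about x gives the same grasp; the last joint's range is limited). The gripper opens to 85 mm and grips with 20 to 120 N. Pads are 22 mm wide; open, the fingers measure 114 mm over their backs; the gripper's body (76 mm by 85 mm) begins 54 mm behind the grasp point. The pads swing forward as they close: fully open they stand 13 mm farther back than shut.
Start: joints at [-1.331, 0.291, -0.153, 1.127, 0, 1.431], TCP at [194.15, -487.78, 231.305] pointing down, gripper open.
Joint ranges: [-2.52, 2.52], [-0.91, 1.74], [-1.3, 1.37], [-1.96, 2.02], [-1.52, 1.47], [-3.14, 3.14]. Speed limits (rad/s): [2.22, 2.22, 2.79, 3.14, 3.14, 3.14].

INTERFACE

Orientations are given as a unit quaternion [x, y, z, w].
In Python, from cell import sensors, eyes, r gives the robot as it stands. The module is installed in compiled form; this text tells all that it offers.
- The arm moves only by the tool servo_tool, never from a script. Its argument "rows" is one flat list of numbers, 6 for each row, row after row: the shift along the world's x, y, z in mm, then the turn, a rotation vector about the world's x, y, z in degrees. In form: [x, y, z, rx, ry, rz, x, y, z, rx, ry, rz, ...]. A call has 1 to 12 rows; each row is the pose to reach, as a shift and turn from the pose commanded when the call began; what a row does not reach only later rows make up. A row lasts 1/8 s, in which the tool goes at most 62.5 mm and 10.7 degrees, less where a joint would pass 70% of its speed; a pose out of reach is approached as far as the arm can. A call with a gripper value outside its range is refused whole. "jaw" is the opening, from 0 (shut) to 1 (fully open), set as the call begins (left out, the last holds). The fingers move at their own pace and stop on an object; "squeeze" is the grip in N (left out, the last holds). Time passes only in rows, so rows that repeat a pose let the fingers close. It gives the time, the measured TCP pose, the force and the opening at its end, in the units of the state.
- sensors.observe(): the state, without advancing time (a new reading comes with each control period).
- eyes.get_image(name): name is "side" or "top" or "wrist"; returns (picture, depth): 420x560x3 uint8, red, green, blue; 420x560 float32, mm along the optical axis (not along the pixel's ray), 0 where there is no reading.
- eyes.camera_params(name): a dict with "fx", "fy", "cx", "cy" (pixels), "rvec" (rotation vector, rad) and "tvec" (3), from world to camera coordinates, as OpenCV has them; the wrist camera has in their place "hand_eye" (4x4, takes a point from camera to tool coordinates, whose origin is the TCP and whose axes are the tool frame's). Camera axes: x right, y down, z forward; pixel columns grow to the right and rows downward; lengths in mm; the calibration is good to about 2 mm. The wrist camera is an equidistant fisheye: a pixel r from the principal point sees the ray r / f radians off the axis. A picture is of the moment at which its call begins: read the wrist's pose just before it. camera_params takes no time and is no camera call.
- r.hand_in(): hands the job in, once; it reports no verdict.
The state is a dict: "t": time; "q": joint angles; "dq": joint speeds; "joint_efforts": joint torques, N m; "position": TCP position; "orientation": TCP orientation; "force": force on the tool from outside, world axes, zero at the start; "ft_torque": the same for the moment, N m; "width": finger opening in mm.
Only numpy, scipy, OpenCV 4.12 (cv2) and the standard library are available. Lean on these libraries where they do the work, as an engineer would, in place of code of your own. Each camera call takes 0.05 s, during which the arm holds its last target.

## Working session

There is one attempt and no reset: what is moved stays moved. The work goes in short steps, Python scripts to look and compute and a tool call to move; the robot and the scene stay as the last step left them, time stands still between calls to the robot, and variables do not carry over. Pictures are saved under pics/ and viewed, and the job is handed in when it is done.

Besides the shell and the picture viewer there is one more tool, called as a command line: name --argument value ..., lists and objects as JSON in quotes. servo_tool: Moves the arm, as the interface text tells. Its arguments: {"type":"object","properties":{"rows":{"type":"array","items":{"type":"number"}},"jaw":{"type":"number"},"squeeze":{"type":"number"}},"required":["rows"]}

```bash
mkdir -p pics; cat > h.py <<'E'
import numpy as np, cv2
from cell import sensors, eyes, r
def params(n):
    p=eyes.camera_params(n); K=np.array([[p['fx'],0,p['cx']],[0,p['fy'],p['cy']],[0,0,1]]); R=cv2.Rodrigues(np.array(p['rvec'],float))[0]; return K,R,np.array(p['tvec'],float).ravel()
def cloud(n,d):
    K,R,t=params(n); v,u=np.mgrid[:d.shape[0],:d.shape[1]]
    P=np.stack([(u-K[0,2])/K[0,0]*d,(v-K[1,2])/K[1,1]*d,d],-1)
    return (P-t)@R
E
python3 - <<'E'
from h import *
s=sensors.observe(); print(s); print(r.grip_depth)
for n in('top','side'):
    im,d=eyes.get_image(n); cv2.imwrite(f'pics/{n}0.png',im[:,:,::-1]); np.savez(f'{n}0.npz',im=im,d=d)
    K,R,t=params(n); print(n,-R.T@t,R[2],K[0,0])
E
```

```text
{'t': 0.0, 'q': array([-1.33131871e+00,  2.91269146e-01, -1.54144753e-01,  1.12668422e+00,
       -1.38381213e-05,  1.43150078e+00]), 'dq': array([ 0.0005467 , -0.00037119, -0.00054936, -0.00031138, -0.00125967,
       -0.0002923 ]), 'joint_efforts': array([ 1.31270508e-04, -5.37144685e+01,  3.31374335e+01,  1.57346815e-02,
       -1.33250692e-04,  1.09420978e-05]), 'position': array([ 194.03057892, -487.35314428,  230.73120706]), 'orientation': array([ 0.39723674,  0.58553269, -0.3966265 ,  0.58484345]), 'force': array([-0.46165717,  0.11201176,  0.32577649]), 'ft_torque': array([ 0.01654206,  0.02027552, -0.00430867]), 'width': 85.45659096372304}
18.700000000000003
top [484.01014222  36.83525228 755.21330849] [ 0.20520375 -0.008076   -0.97868596] 405.78605507234136
side [232.77210233 408.55835017 454.79653202] [ 0.58132851 -0.57871057 -0.57197137] 400.8559971868261
```

View pics/top0.png

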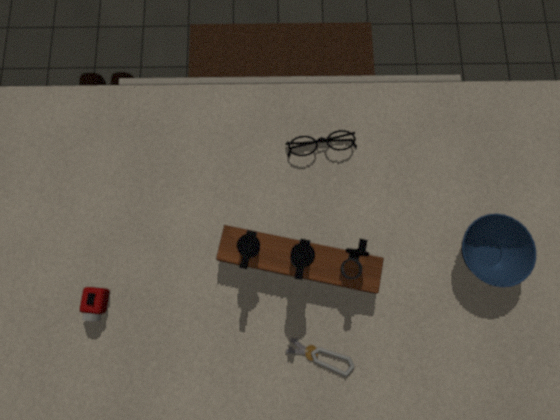

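View pics/side0.png

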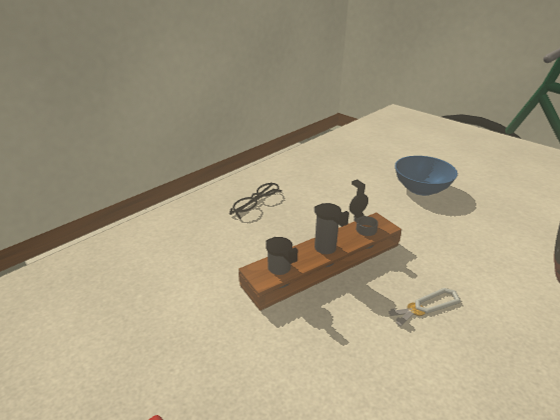

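The top view (up = +x, left = +y) shows the rack yawed slightly. The shut middle tube is at (248,245), the tall one at (302,255), and the short one with its open cap at (352,265). The side view agrees.

```bash
python3 - <<'E'
from h import *
for n in('top','side'):
    z=np.load(n+'0.npz'); im,d=z['im'],z['d']; P=cloud(n,d); np.set_printoptions(precision=1,suppress=True)
    ok=(d>0)
    hsv=cv2.cvtColor(im,cv2.COLOR_RGB2HSV)
    # rack top
    roi=ok&(P[...,0]>250)&(P[...,0]<700)&(abs(P[...,1])<300)
    print(n,'table z',np.median(P[roi][:,2]))
    brown=roi&(P[...,2]>28)&(P[...,2]<45)&(hsv[...,1]>90)
    print(brown.sum(), np.median(P[brown][:,2]))
    if n=='top':
        rect=cv2.minAreaRect(P[brown][:,:2].astype(np.float32)); print(rect)
    hi=(roi&(P[...,2]>48)&(P[...,2]<200)).astype(np.uint8)
    nn,l,st,c=cv2.connectedComponentsWithStats(hi)
    for i in range(1,nn):
        if st[i,4]<40: continue
        q=P[l==i]; print(i,st[i],c[i],'min',q.min(0),'max',q.max(0),'z95',np.percentile(q[:,2],[5,50,95]))
        for zt in(82,112,62):
            m=abs(q[:,2]-zt)<4
            if m.sum()>20: print('  disc',zt,m.sum(),q[m].mean(0),cv2.minEnclosingCircle(q[m][:,:2].astype(np.float32)))
E
```

```text
top table z 0.9589757262088714
4487 38.839496412980125
((541.28955078125, -7.7259368896484375), (288.4018859863281, 64.11627960205078), 77.49168395996094)
1 [236 230  24  40 588] [247.3 247.5] min [521.7  61.6  50.2] max [587.4 100.   99.6] z95 [79.5 82.7 94.5]
  disc 82 535 [558.9  80.8  82.6] ((553.5520629882812, 80.76448059082031), 32.34751510620117)
2 [462 232   8  38  80] [464.3 250.6] min [ 518.5 -299.5   48.3] max [ 582.9 -290.    53.6] z95 [48.9 50.7 52.7]
3 [290 239  25  42 645] [301.3 257.1] min [502.  -26.3  49.5] max [567.1  11.8 130.6] z95 [108.8 112.8 119.6]
  disc 112 587 [539.4  -6.8 112.6] ((534.38720703125, -7.226977825164795), 32.46007537841797)
4 [341 239  28  41 408] [355.8 256.3] min [ 504.1 -118.3   48.1] max [565.2 -77.4 120.3] z95 [ 51.9  79.1 118.1]
  disc 112 30 [ 553.1 -100.5  113.8] ((553.8782958984375, -102.00643920898438), 11.702960968017578)
  disc 62 39 [537.3 -99.1  59.8] ((525.9513549804688, -97.05850982666016), 20.591821670532227)
side table z -0.03863609639794145
3461 37.51586013665852
2 [349 180  29  51 645] [360.3 206.3] min [ 503.6 -121.    48.
[... 338 characters left out ...]
5059)
4 [ 314  203   35   47 1140] [328.  224.3] min [501.4 -28.4  48.1] max [567.8  11.5 127.7] z95 [ 53.5  98.8 118.7]
  disc 82 95 [533.1   2.2  81.9] ((540.4000854492188, -7.015118598937988), 17.94778823852539)
  disc 112 397 [534.9  -5.3 111.4] ((533.3253784179688, -6.3980255126953125), 31.93288230895996)
  disc 62 87 [532.6   2.6  62. ] ((537.112060546875, -3.6268844604492188), 16.831485748291016)
5 [265 237  32  34 825] [279.8 252.7] min [520.7  60.   48.1] max [587.6  99.4  98.3] z95 [51.7 81.  92.9]
  disc 82 448 [555.3  82.   81.5] ((552.4581909179688, 80.38059997558594), 31.718475341796875)
  disc 62 83 [552.5  92.   62.1] ((556.3856201171875, 86.4962387084961), 15.62571907043457)
```

```bash
python3 - <<'E'
from h import *
from scipy.spatial.transform import Rotation as Ro
np.set_printoptions(precision=2,suppress=True)
a=np.deg2rad(-12.3)
ex=np.array([np.cos(a),np.sin(a)]);ey=np.array([-ex[1],ex[0]])
T=np.array([541,-8.])
for n in('top','side'):
    z=np.load(n+'0.npz'); P=cloud(n,z['d']); q=P[z['d']>0]
    q=q[(abs(q[:,0]-540)<80)&(abs(q[:,1]+8)<160)&(q[:,2]<140)]
    L=np.c_[(q[:,:2]-T)@ex,(q[:,:2]-T)@ey,q[:,2]]
    for nm,yc,lo,hi in(('tall disc',0,108,114),('tall tab',0,116,135),('mid disc',90,78,85),('mid tab',90,87,100),('short cap top',-90,108,125),('short disc',-90,70,95),('short rim',-90,50,57)):
        m=(abs(L[:,1]-yc)<30)&(L[:,2]>lo)&(L[:,2]<hi); w=L[m]
        if len(w): print(n,nm,len(w),'pct5/50/95',np.percentile(w,[3,50,97],axis=0).round(1).tolist())
s=sensors.observe(); R=Ro.from_quat(s['orientation']); print(R.as_matrix())
tgt=np.array([[0,ex[0],0],[0,0,0],[0,0,0]])
for sg in(1,-1):
    zt=np.r_[sg*ey,0]; xt=np.array([0,0,-1.]); yt=np.cross(zt,xt)
    M=np.c_[xt,yt,zt]; print(sg,np.rad2deg((Ro.from_matrix(M)*R.inv()).as_rotvec()))
E
```

```text
top tall disc 518 pct5/50/95 [[-29.4, -15.8, 109.3], [-0.8, 0.8, 112.6], [22.7, 17.1, 113.8]]
top tall tab 35 pct5/50/95 [[-38.8, -5.0, 119.5], [-36.2, 1.2, 127.8], [-32.9, 6.8, 129.7]]
top mid disc 520 pct5/50/95 [[-28.8, 73.8, 79.6], [-0.9, 90.7, 82.6], [22.1, 107.4, 84.7]]
top mid tab 33 pct5/50/95 [[-38.4, 84.9, 88.7], [-35.5, 90.6, 97.3], [-32.6, 96.2, 99.3]]
top short cap top 119 pct5/50/95 [[22.5, -95.0, 110.1], [32.6, -88.8, 116.9], [42.9, -83.4, 119.4]]
top short disc 74 pct5/50/95 [[22.5, -106.6, 71.7], [22.9, -84.3, 86.5], [27.3, -70.0, 94.0]]
top short rim 123 pct5/50/95 [[-17.1, -105.2, 50.5], [3.5, -89.3, 55.2], [19.9, -72.3, 56.8]]
side tall disc 389 pct5/50/95 [[-38.5, -16.8, 108.8], [-4.1, 1.9, 111.5], [17.0, 17.8, 113.1]]
side tall tab 72 pct5/50/95 [[-39.5, -5.7, 116.7], [-37.9, 1.5, 123.2], [-32.8, 5.7, 127.5]]
side mid disc 441 pct5/50/95 [[-38.1, 73.0, 78.7], [-3.1, 91.9, 81.6], [17.4, 107.5, 82.9]]
side mid tab 68 pct5/50/95 [[-39.4, 84.6, 87.8], [-37.4, 90.5, 94.2], [-32.7, 95.9, 97.4]]
side short cap top 96 pct5/50/95 [[21.8, -96.2, 108.8], [29.6, -88.0, 114.7], [43.1, -84.2, 116.4]]
side short disc 210 pct5/50/95 [[21.4, -106.9, 70.5], [23.0, -86.7, 82.0], [27.0, -71.2, 93.9]]
side short rim 170 pct5/50/95 [[-17.7, -106.3, 50.3], [3.7, -87.9, 54.0], [21.6, -73.3, 56.2]]
[[-0.    0.93  0.37]
 [ 0.    0.37 -0.93]
 [-1.    0.   -0.  ]]
1 [ -0.    -0.09 146.  ]
-1 [ -0.07   0.   -34.  ]
```

servo_tool --rows '[40,36,0,0,0,10,80,73,0,0,0,20,120,109,0,0,0,30,160,146,0,0,0,40,200,182,-10,0,0,50,240,219,-20,0,0,60,275,250,-30,0,0,70,310,282,-40,0,0,80,340,310,-50,0,0,90,370,337,-60,0,0,100,395,360,-61,0,0,110,410.7,374.3,-61,0,0,120]' --jaw 0 --squeeze 20

```text
t: 1.6
position: [605.5, -112.0, 169.5]
orientation: [-0.31, 0.636, 0.311, 0.635]
force: [-0.8, -0.3, 0.4]
width: -0.0
```

servo_tool --rows '[0,0,0,0,0,10,0,0,0,0,0,20,0,0,0,0,0,26,0,0,0,0,0,26,0,0,0,0,0,26]'

```text
t: 2.22
position: [604.7, -113.5, 170.1]
orientation: [-0.443, 0.551, 0.443, 0.551]
force: [0.4, -0.4, 0.5]
width: -0.1
```

```bash
python3 - <<'E'
from h import *
from scipy.spatial.transform import Rotation as Ro
np.set_printoptions(precision=3,suppress=True)
s=sensors.observe(); print(s['t'],s['position'],s['q'],s['force'],s['width']); print(Ro.from_quat(s['orientation']).as_matrix())
im,d=eyes.get_image('side'); cv2.imwrite('pics/side1.png',im[:,:,::-1])
E
```

```text
2.225 [ 604.728 -113.468  170.099] [-0.304  0.499 -0.     1.072 -0.    -0.087] [ 0.371 -0.406  0.486] -0.11295762140544494
[[-0.    -0.977  0.215]
 [ 0.     0.215  0.977]
 [-1.     0.     0.   ]]
```

View pics/side1.png

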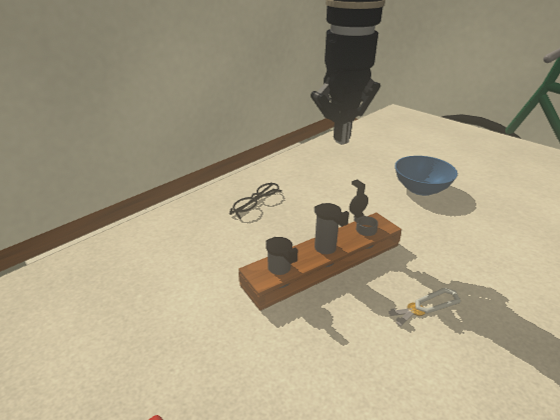

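The side view shows the closed fingers hanging behind the short tube's cap, tip at about (342,140). Everything else is untouched. Next I lower and sweep the cap towards -x.

servo_tool --rows '[0,0,-35,0,0,0,0,0,-70,0,0,0,-15,3.3,-70,0,0,0,-28,6.1,-70,0,0,0,-38,8.3,-70,0,0,0,-47,10.2,-70,0,0,0,-56,12.2,-70,0,0,0,-64,13.9,-70,0,0,0,-71,15.4,-70,0,0,0,-78,17,-70,0,0,0,-84,18.3,-70,0,0,0,-84,18.3,-70,0,0,0]'

```text
t: 3.78
position: [520.4, -95.1, 100.3]
orientation: [-0.443, 0.551, 0.444, 0.551]
force: [-0.1, -0.3, 0.1]
width: -0.0
```

```bash
python3 - <<'E'
from h import *
s=sensors.observe(); print(s['t'],s['position'],s['force'])
im,d=eyes.get_image('side'); cv2.imwrite('pics/side2.png',im[:,:,::-1])
E
```

```text
3.775 [520.38442608 -95.05957997 100.34619738] [-0.12225206 -0.2543296   0.1150645 ]
```

View pics/side2.png

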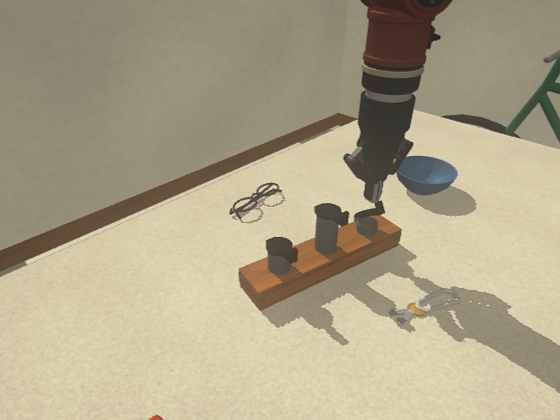

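The side view shows the short cap folded down to roughly 30° at (370,212), with the finger above its disc at (373,197). Next I press straight down.

servo_tool --rows '[0,0,-10,0,0,0,0,0,-20,0,0,0,0,0,-28,0,0,0,0,0,-33,0,0,0,0,0,-36,0,0,0,0,0,-38,0,0,0,0,0,-39,0,0,0,0,0,-39,0,0,0]'

```text
t: 4.82
position: [520.9, -95.2, 62.0]
orientation: [-0.444, 0.551, 0.443, 0.551]
force: [-3.2, 0.4, 7.0]
width: -0.4
```

servo_tool --rows '[0,0,-1,0,0,0,0,0,-2,0,0,0,0,0,-3,0,0,0,0,0,-3,0,0,0]'

```text
t: 5.32
position: [520.9, -95.2, 61.3]
orientation: [-0.444, 0.55, 0.443, 0.551]
force: [-13.3, 4.3, 41.5]
width: -0.0
```

servo_tool --rows '[0,0,10,0,0,0,0,0,40,0,0,0,0,0,80,0,0,0,0,0,112,0,0,0,0,0,112,0,0,0]' --jaw 0.5

```text
t: 5.95
position: [522.7, -95.8, 172.9]
orientation: [-0.445, 0.55, 0.442, 0.552]
force: [1.5, -0.7, 0.7]
width: 42.6
```

```bash
python3 - <<'E'
from h import *
np.set_printoptions(precision=1,suppress=True)
s=sensors.observe(); print(s['t'],s['position'],s['force'],s['width'])
im,d=eyes.get_image('side'); cv2.imwrite('pics/side3.png',cv2.resize(im[120:320,220:420,::-1],(600,600)))
P=cloud('side',d); q=P[(d>0)]
a=np.deg2rad(-12.3); ex=np.array([np.cos(a),np.sin(a)]);ey=np.array([-ex[1],ex[0]])
L=np.c_[(q[:,:2]-[541,-7.5])@ex,(q[:,:2]-[541,-7.5])@ey,q[:,2]]
for yc,rim in((-90,55),(0,105),(90,75)):
    m=(abs(L[:,1]-yc)<18)&(L[:,2]>rim+4)&(L[:,2]<rim+9.5)&(abs(L[:,0])<24); w=L[m]
    c=np.polyfit(w[:,0],w[:,2],1); print(yc,len(w),np.median(w[:,2])-rim,'slope',c[0])
    m=(abs(L[:,1]-yc)<12)&(L[:,2]>rim+10)&(L[:,2]<rim+30)&(L[:,0]<0)&(L[:,0]>-60); print(' tab',L[m].mean(0),L[m].max(0))
E
```

```text
5.95 [522.7 -95.8 172.9] [ 1.5 -0.7  0.7] 42.60774993195933
-90 266 6.579806785573773 slope 0.002525133822841982
 tab [-37.4 -89.6  72.3] [-31.7 -83.7  78. ]
0 313 6.559690147602296 slope -3.964595118552161e-05
 tab [-37.1   0.4 122.3] [-31.5   6.1 127.7]
90 367 6.61590335598747 slope 0.004920390446984676
 tab [-36.8  90.4  92.6] [-32.1  96.   98. ]
```

View pics/side3.png

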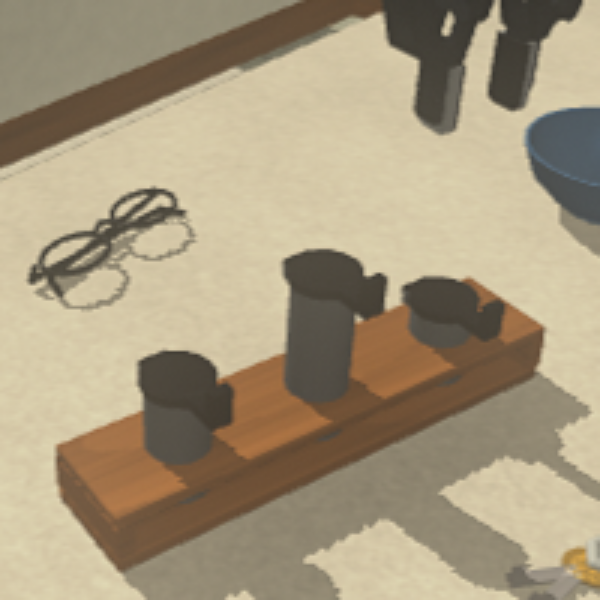

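The short cap is fully shut: its disc height and slope match the two shut ones. Now the tall tube's tab at about (505.9, 0.6).

servo_tool --rows '[-7,48,0,0,0,0,-14.8,95.8,0,0,0,0,-14.8,95.8,0,0,0,0,-14.8,95.8,-25,0,0,0,-14.8,95.8,-45,0,0,0,-14.8,95.8,-57,0,0,0,-14.8,95.8,-57,0,0,0,-14.8,95.8,-57,0,0,0]'

```text
t: 7.0
position: [506.5, 0.3, 113.8]
orientation: [-0.444, 0.551, 0.443, 0.551]
force: [-0.9, 0.1, -0.5]
width: 42.6
```

```bash
python3 - <<'E'
from h import *
s=sensors.observe(); print(s['t'],s['position'],s['force'],s['width'])
im,d=eyes.get_image('side'); cv2.imwrite('pics/side4.png',cv2.resize(im[120:320,220:420,::-1],(600,600)))
im,d=eyes.get_image('wrist'); cv2.imwrite('pics/w4.png',im[:,:,::-1])
E
```

```text
7.0 [5.06483328e+02 3.36167217e-01 1.13753260e+02] [-0.92197899  0.08912232 -0.50200985] 42.64243168872387
```

View pics/side4.png

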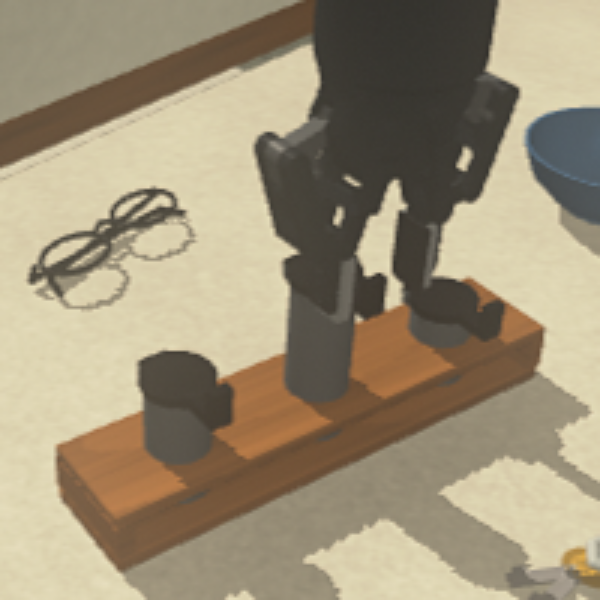

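View pics/w4.png

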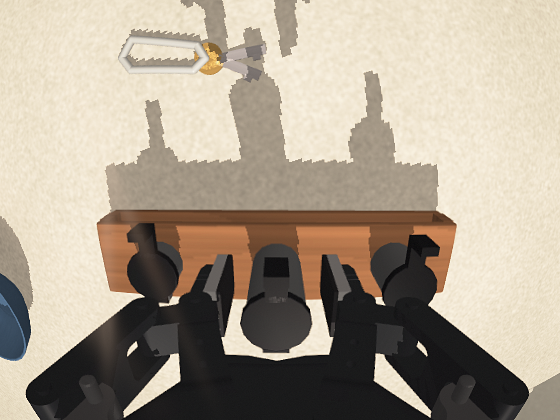

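The wrist view shows the tall tube's tab at (276,265), centred between the pads at (222,290) and (335,290). The other caps are clear. Next I close.

servo_tool --rows '[0,0,0,0,0,0,0,0,0,0,0,0,0,0,0,0,0,0,0,0,0,0,0,0]' --jaw 0 --squeeze 25

```text
t: 7.6
position: [506.2, 0.3, 113.5]
orientation: [-0.444, 0.551, 0.443, 0.551]
force: [-0.1, -3.5, 3.5]
width: 10.7
```

servo_tool --rows '[2.5,-0.5,7.3,0,0,0,5.6,-1.2,14.5,0,0,0,9.8,-2.1,21,0,0,0,14.7,-3.2,27.1,0,0,0,20.4,-4.4,32.3,0,0,0,26.6,-5.8,36.8,0,0,0,33.4,-7.3,40.3,0,0,0,40.6,-8.9,43,0,0,0,48,-10.5,44.7,0,0,0,55.7,-12.1,45.3,0,0,0,63.3,-13.8,44.9,0,0,0,70.8,-15.4,43.5,0,0,0]'

```text
t: 9.1
position: [577.5, -15.2, 157.7]
orientation: [-0.444, 0.551, 0.443, 0.551]
force: [-2.5, -4.8, 3.6]
width: 10.6
```

servo_tool --rows '[0,0,0,0,0,0,0,0,0,0,0,0]'

```text
t: 9.35
position: [577.6, -15.2, 157.6]
orientation: [-0.444, 0.551, 0.443, 0.551]
force: [-2.4, -5.3, 3.1]
width: 10.5
```

```bash
python3 - <<'E'
from h import *
s=sensors.observe(); print(s['t'],s['position'],s['force'],s['width'])
im,d=eyes.get_image('side'); cv2.imwrite('pics/side5.png',cv2.resize(im[120:320,220:420,::-1],(600,600)))
E
```

```text
9.35 [577.59371482 -15.18583518 157.63835176] [-2.41596754 -5.32137904  3.13772832] 10.468190340520058
```

View pics/side5.png

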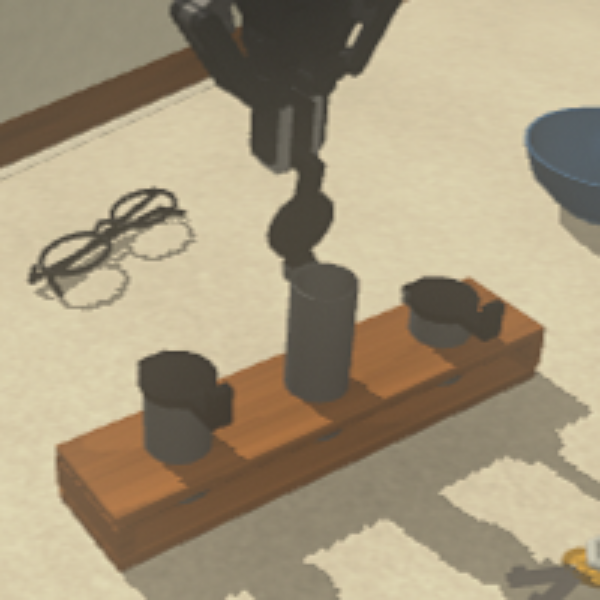

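The tall cap stands upright with the tab still held at (300,150). I release gently, then go straight up.

servo_tool --rows '[0,0,0,0,0,0,0,0,0,0,0,0,0,0,0,0,0,0,0,0,0,0,0,0]' --jaw 0.45

```text
t: 9.9
position: [576.9, -14.6, 156.8]
orientation: [-0.444, 0.551, 0.444, 0.551]
force: [-0.0, 0.4, -0.5]
width: 38.2
```

servo_tool --rows '[0,0,20,0,0,0,0,0,45,0,0,0,0,0,80,0,0,0,0,0,110,0,0,0,0,0,110,0,0,0]'

```text
t: 10.52
position: [578.1, -14.9, 269.1]
orientation: [-0.445, 0.55, 0.443, 0.552]
force: [0.2, -0.9, -0.1]
width: 38.4
```

```bash
python3 - <<'E'
from h import *
np.set_printoptions(precision=1,suppress=True)
s=sensors.observe(); print(s['t'],s['position'],s['force'],s['width'])
im,d=eyes.get_image('side'); cv2.imwrite('pics/side6.png',cv2.resize(im[120:320,220:420,::-1],(600,600)))
P=cloud('side',d); q=P[(d>0)]
a=np.deg2rad(-12.3); ex=np.array([np.cos(a),np.sin(a)]);ey=np.array([-ex[1],ex[0]])
L=np.c_[(q[:,:2]-[541,-7.5])@ex,(q[:,:2]-[541,-7.5])@ey,q[:,2]]
for yc,rim in((-90,55),(90,75)):
    m=(abs(L[:,1]-yc)<18)&(L[:,2]>rim+4)&(L[:,2]<rim+9.5)&(abs(L[:,0])<24); w=L[m]
    print(yc,len(w),np.median(w[:,2])-rim,'slope',np.polyfit(w[:,0],w[:,2],1)[0])
m=(abs(L[:,1])<18)&(L[:,2]>118)&(L[:,2]<148)&(L[:,0]>0)&(L[:,0]<60); w=L[m]
for z in range(118,148,5):
    k=w[abs(w[:,2]-z-2.5)<2.5]; print(z,len(k),np.median(k[:,0]) if len(k) else 0)
c=np.polyfit(w[:,2],w[:,0],1)[0]; print('inner face dx/dz',c,'theta',np.pi/2+np.arctan(c))
E
```

```text
10.525 [578.1 -14.9 269.1] [ 0.2 -0.9 -0.1] 38.402645261055284
-90 265 6.693826435933339 slope 0.005551645546842264
90 364 6.540339118018068 slope 0.007961239774819088
118 42 21.280824281471915
123 43 19.946613997909605
128 51 19.530881225390516
133 53 18.934151810189345
138 49 18.212976195616125
143 32 17.51431788308431
inner face dx/dz -0.10955523208237172 theta 1.4616762718023169
```

View pics/side6.png

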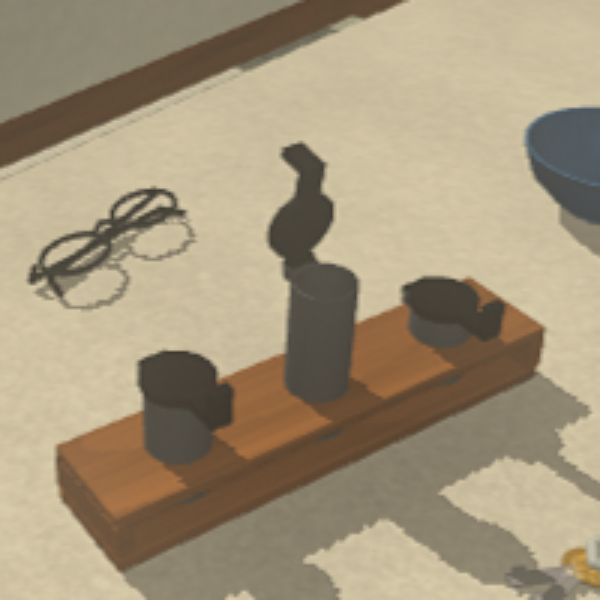

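```bash
python3 - <<'E'
from h import *
im,d=eyes.get_image('side'); 
a=np.deg2rad(-12.3); ex=np.array([np.cos(a),np.sin(a)]);ey=np.array([-ex[1],ex[0]])
P=cloud('side',d); q=P[(d>0)]
L=np.c_[(q[:,:2]-[541,-7.5])@ex,(q[:,:2]-[541,-7.5])@ey,q[:,2]]
w=L[(abs(L[:,1])<14)&(L[:,2]>120)&(L[:,2]<146)&(L[:,0]>10)&(L[:,0]<30)]
# plane fit to disc inner face
A=np.c_[w[:,1:],np.ones(len(w))]; c=np.linalg.lstsq(A,w[:,0],rcond=None)[0]; print(c,np.pi/2+np.arctan(c[1]))
t=L[(abs(L[:,1])<8)&(L[:,2]>150)&(L[:,2]<185)&(L[:,0]>5)&(L[:,0]<70)]
print('tab/lip',np.percentile(t,[2,50,98],axis=0).round(1).tolist())
print(sensors.observe()['t'])
E
```

```text
[ 0.04863279 -0.0943462  31.89583807] 1.476728569602067
tab/lip [[13.6, -7.0, 151.5], [19.3, 1.0, 164.4], [34.2, 5.6, 168.2]]
10.625
```

```bash
python3 -c "
from cell import r
print(r.hand_in())"
```

```text
the job is handed in; nothing more can be done
None
```

I pressed the shortest tube's open cap shut first, then opened the tallest tube's cap. The middle tube was never touched. I handed the job in at about 10.6 s, with the gripper about 110 mm above the point where it let go of the tall cap.

- **Short cap:** I swept it over from behind with the closed fingers and pressed the disc down until it stopped (about 42 N vertical at the wrist). Its top face then read 6.6–6.7 mm above the rim with slope about 0, matching the two caps that were shut at the time.
- **Tall cap:** I gripped the tab and swung it along its arc, then let go. It stands by itself at about 1.46–1.48 rad from two depth fits, so it leans roughly 5–6° short of vertical. I judged that to be "about upright" and did not nudge it further. The reading held over two pictures taken after release.
- **Middle cap:** It still reads shut, at 6.5 mm with slope about 0.

No check failed or disagreed. The wrist force stayed well below 120 N in every reading.

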